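# Shut off the bench gas with the square key

### The arm

A 6-joint arm with a two-finger parallel gripper is mounted at the origin on the work surface. World frame = base frame: x ahead of the robot, y to its left, z up, the work surface at z = 0. Lengths are in m, angles in rad, forces in N, time in s.
With the tool pointing down it reaches from about 0.35 to 0.8 m from the base axis. Payload 7.3 kg.
Tool frame: the origin (TCP) lies between the finger pads; the fingertips stand 25 mm ahead of it and the grasp point (between the pads) lies 6 mm ahead of it (r.tip_extent is the distance from the TCP to the fingertips, in m); z points along the fingers, y is the line along which they close (so a half turn about z gives the same grasp; the last joint's range is limited). The gripper opens to 85 mm and grips with 20 to 120 N. Pads are 22 mm wide; open, the fingers measure 114 mm over their backs; the gripper's body (76 mm by 85 mm) begins 54 mm behind the grasp point. The pads swing forward as they close: fully open they stand 13 mm farther back than shut.
Start: joints at [-1.34, 0.342, 1.524, -0, 1.275, -0.146], TCP at [0.193, -0.488, 0.256] pointing down, gripper open.
Joint ranges: [-2.53, 2.53], [-0.77, 2.02], [0.04, 2.7], [-1, 4.14], [0.28, 2.66], [-3.11, 3.11]. Speed limits (rad/s): [2.57, 2.57, 3.14, 3.14, 3.14, 3.14].

### API

Orientations are given as a unit quaternion [x, y, z, w].
In Python, from workcell import r, command_gripper, optics gives the robot as it stands. The module is installed in compiled form; this text tells all that it offers. Calls block until the motion is done:
- r.reach(position, orientation): joint-space move of the TCP to a pose.
- r.move_straight(position, orientation=None, speed=0.15, max_force=None): straight line of the TCP; orientation=None keeps the orientation; speed is the mean speed in m/s. With max_force (N) it stops when the force on the tool has changed by that much, and returns True; else False.
- r.movej(angles): joint-space move.
- command_gripper(opening, force=None): finger opening in m; force is the grip in N (None keeps the last); returns when the fingers have stopped.
- r.hold(seconds).
- r.solve_ik(position, orientation): joint angles nearest the present ones, or None.
- r.read_state(): the state.
- optics.get_image(name): name is "side" or "top"; returns (picture, depth): 400x640x3 uint8, red, green, blue; 400x640 float32, m along the optical axis (not along the pixel's ray), 0 where there is no reading.
- optics.camera_model(name): a dict with "K" (3x3 intrinsics, pixels), "R" (3x3) and "t" (3): a world point X has camera coordinates R X + t. Camera axes: x right, y down, z forward; pixel columns grow to the right and rows downward; lengths in m; the calibration is good to about 2 mm. A picture is of the moment at which its call begins. camera_model takes no time and is no camera call.
A pose or a line that the arm cannot do raises r.PlanningError and nothing moves.
- r.finish_job(): hands the job in; it is judged then, once.
The state is a dict: "time_s": time; "joint_positions": joint angles; "dq": joint speeds; "tau": joint torques, N m; "eef_pos": TCP position; "eef_rot": TCP orientation; "contact_force": force on the tool from outside, world axes, zero at the start; "torque": the same for the moment, N m; "grip_width": finger opening in m; "grip_force": force on a finger pad.
Only numpy, scipy, OpenCV 4.12 (cv2) and the standard library are available. Lean on these libraries where they do the work, as an engineer would, in place of code of your own. Each camera call takes 0.05 s, during which the arm holds its last target. There are 200 camera calls.

### The job

Shut off the gas to this lab bench: take the square key from its wooden stand, push it all the way into the recessed socket of the yellow gas box, and turn it clockwise (seen from above) until the valve meets its stop. Then draw the key out and put it back upright in its stand, fully home, and let go. Leave the blue water box's valve as it is, and do not knock the other things on the bench about.

Things in the scene. Friction and masses are not known exactly. Their poses are not given: they have to be found in the camera images.
- key_grip (a point): centre of the red T-bar at the top of the loose steel key (0.2 to 0.4 kg). The bar is 80 mm long along this point's x, 14 mm wide along y, 22 mm tall; z points up the key, whose foot is 96 mm below this point. At the start the key stands upright in its stand, hanging on its collar, at any yaw
- key_tip (a point): centre of the end face of the key's foot, 96 mm below the bar's centre; axes as the bar's. The shank is 16 mm square, sides along x and y, its last 8 mm tapering to 10 mm square; a round collar, 42 mm across and 6 mm thick, has its underside 45 mm above the foot
- stand_hole (a point): centre of the hole's mouth in the top of the wooden key stand, a block 84 mm square and 60 mm tall on a 94 mm foot, fixed to the bench. The hole is round, 28 mm across, 50 mm deep, its mouth 60 mm above the bench. With the key home, the collar rests on the block and the foot is 45 mm below this point. z up
- gas_socket (a point): centre of the square socket's mouth in the turning brass spindle (34 mm square) of the yellow gas box. Socket 18.5 mm square, 30 mm deep, with straight walls; the mouth is 68 mm above the bench, 12 mm below the box's top, in a round well 52 mm across. z up, x and y along the square's sides; x points to the red pointer on the spindle and turns with the valve
- gas_valve (a joint): turn of the gas valve spindle, rad. 0 = open (pointer to the box's green mark); grows clockwise seen from above; 1.571 = shut, at a hard stop (pointer to the red mark). Needs about 0.1 N m, stays where it is left. The key has up to 0.17 rad of play each way in the socket, so turn the key that much further than the spindle must turn
- gas_box: yellow gas service box fixed to the bench, 120 x 120 mm, 80 mm tall, on a flange 150 x 140 mm, 6 mm thick; two brass hose outlets reach 42 mm out of its +x face, 45 mm up. Origin at the centre of its underside, z up; the valve's axis is at its centre, the green open mark towards +x, the red shut mark towards -y
- water_socket (a point): centre of the square socket's mouth in the turning brass spindle (34 mm square) of the blue water box. Socket 18.5 mm square, 30 mm deep, with straight walls; the mouth is 68 mm above the bench, 12 mm below the box's top, in a round well 52 mm across. z up, x and y along the square's sides; x points to the red pointer on the spindle and turns with the valve
- water_pointer (a point): the pointer on the spindle of the water valve, 16 mm from its axis, at the height of the socket's mouth
- water_valve (a joint): turn of the water valve spindle, rad. 0 = open (pointer to the box's green mark); grows clockwise seen from above; 1.571 = shut, at a hard stop (pointer to the red mark). Needs about 0.1 N m, stays where it is left. The key has up to 0.17 rad of play each way in the socket, so turn the key that much further than the spindle must turn
- water_box: blue water service box fixed to the bench, 120 x 120 mm, 80 mm tall, on a flange 150 x 140 mm, 6 mm thick; two brass hose outlets reach 42 mm out of its +x face, 45 mm up. Origin at the centre of its underside, z up; the valve's axis is at its centre, the green open mark towards +x, the red shut mark towards -y
- beaker: loose glass beaker, 68 mm across and 85 mm tall, upright; origin at the centre of its underside
- masses: loose stack of brass slotted masses on a hanger, 52 mm across and 74 mm tall, 0.4 kg; origin at the centre of its underside
- screwdriver: loose screwdriver with orange handle, 190 mm long, lying on the bench; its x axis runs from handle to tip
- wash_bottle: loose white plastic bottle with red cap, 60 mm across and 150 mm tall, upright; origin at the centre of its underside
- tube_rack: loose wooden rack with glass test tubes, 70 x 200 mm, 112 mm tall; origin at the centre of its underside
Not all that is in view belongs to the job. What is shaped like the gas_box but turquoise is not meant.

How it is judged:
On the way, in this order (a step that is already met when the one before it is completed fails the run):
1. the key is fully in the gas box's socket (horizontal distance between key_tip and gas_socket below 0.006 m and z of key_tip in the frame of gas_socket below -0.022 m and angle between key_tip's own z axis and vertical below 0.15 rad), for 0.2 s.
2. with the key still in the socket, the gas valve is turned to its stop (all of step 1 and value of joint gas_valve above 1.45 rad), for 0.2 s.
At the end, for the whole second after the job is handed in: The gas valve is within 0.12 rad of its closed stop (joint above 1.45); the key stands at rest in its stand, its foot at least 40 mm below the hole's mouth and within 12 mm of its axis, tilted less than 0.12 rad, and is released (value of joint gas_valve above 1.45 rad and horizontal distance between key_tip and stand_hole below 0.012 m and z of key_tip in the frame of stand_hole below -0.04 m and angle between key_grip's own z axis and vertical below 0.12 rad and linear speed of key below 0.02 m/s and contact force between the fingers and key below 0.05 N); the robot touches nothing.
It fails at once if the water valve is turned (its pointer moves more than 4 mm) (distance of water_pointer from where it was at the start of the episode above 0.004 m).
It fails at once if the beaker, brass masses, screwdriver, wash bottle or tube rack is knocked away (moved more than 30 mm) or over (distance of any of beaker, masses, screwdriver, wash_bottle, tube_rack from where it was at the start of the episode above 0.03 m or angle between any of beaker, masses, wash_bottle, tube_rack's own z axis and vertical above 0.4 rad).
It also fails if it takes over 58 s, if anything falls off the work surface, if the arm or the gripper's body presses on something with over 40 N, if the wrist force passes 120 N, or if a joint passes its speed limit or range.

## Working session

There is one attempt and no reset: what is moved stays moved. The work goes in short steps, each a Python script; the robot and the scene stay as the last script left them, time stands still between calls to the robot, and variables do not carry over. Pictures are saved under pics/ and viewed, at most 10 in all, crops included, and the job is handed in when it is done.

```bash
mkdir -p pics; python3 - <<'E'
from workcell import r, optics
import cv2,numpy as np
for n in("top","side"):
    p,d=optics.get_image(n); np.savez(f"pics/{n}0.npz",p=p,d=d)
    cv2.imwrite(f"pics/{n}0.png",p[:,:,::-1]); m=optics.camera_model(n); print(n,m["K"].tolist(),(-m["R"].T@m["t"]).round(3),m["R"].round(3).tolist())
s=r.read_state(); print(s["time_s"],s["eef_rot"],r.tip_extent)
E
```

```text
top [[362.1567491117696, 0.0, 319.0998823765003], [0.0, 362.1567491117696, 198.47430962972228], [0.0, 0.0, 1.0]] [0.257 0.057 1.265] [[-0.018, -1.0, 0.005], [-0.978, 0.016, -0.206], [0.206, -0.008, -0.979]]
side [[450.87467310648805, 0.0, 313.04086830023175], [0.0, 450.87467310648805, 196.275309854139], [0.0, 0.0, 1.0]] [-0.175  0.795  1.033] [[-0.712, -0.702, 0.017], [-0.485, 0.474, -0.735], [0.508, -0.531, -0.678]]
0.1 [ 9.82301796e-01  1.87303743e-01 -4.20531818e-05 -6.98186717e-04] 0.025
```

View pics/top0.png

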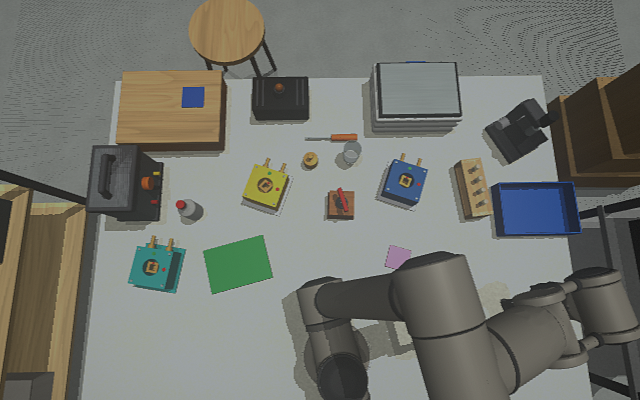

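View pics/side0.png

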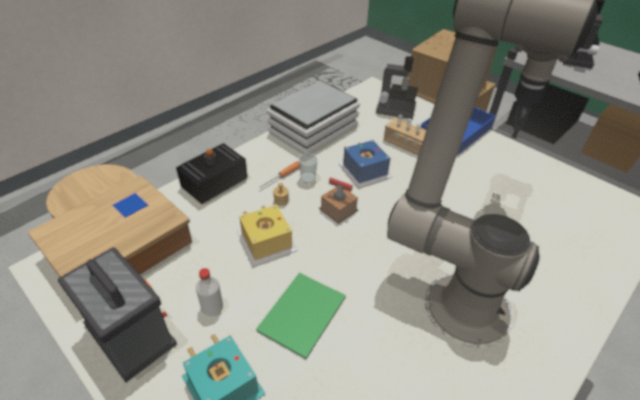

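The top view shows the yellow box at about (267,185), with look-alikes in turquoise at (155,267) and blue at (404,182). The red T-bar is over the wooden stand at (340,203). Other red items are the bottle cap at (181,205) and the orange screwdriver at (343,137). I choose the yellow box and the T-bar at (340,203), and check both in one close crop.

```bash
cat > h.py <<'E'
import cv2,numpy as np
from workcell import r,optics,command_gripper
def ray(n,uv,z):
    m=optics.camera_model(n);R,t=m["R"],m["t"];c=-R.T@t
    d=R.T@np.linalg.inv(m["K"])@np.array([uv[0],uv[1],1.]);return c+d*(z-c[2])/d[2]
def two(uva,uvb):
    A=[];b=[]
    for n,uv in(("top",uva),("side",uvb)):
        m=optics.camera_model(n);P=m["K"]@np.c_[m["R"],m["t"]]
        for k in(0,1): row=uv[k]*P[2]-P[k];A.append(row[:3]);b.append(-row[3])
    return np.linalg.lstsq(np.array(A),np.array(b),rcond=None)[0]
def pix(p,lo,hi,roi):
    h=cv2.cvtColor(p,cv2.COLOR_RGB2HSV);x0,y0,x1,y1=roi
    m=np.zeros(h.shape[:2],np.uint8);m[y0:y1,x0:x1]=cv2.inRange(h,lo,hi)[y0:y1,x0:x1]
    if lo[0]==0: 
        m[y0:y1,x0:x1]|=cv2.inRange(h,(172,lo[1],lo[2]),(180,255,255))[y0:y1,x0:x1]
    return m
def comps(m,amin=4):
    n,l,s,c=cv2.connectedComponentsWithStats(m);return [(c[i].round(1).tolist(),int(s[i,4]),l==i) for i in range(1,n) if s[i,4]>=amin]
E
python3 - <<'E'
from h import *
t=np.load("pics/top0.npz");s=np.load("pics/side0.npz")
a=cv2.resize(t["p"][150:230,230:370],None,fx=5.7,fy=5.7,interpolation=cv2.INTER_CUBIC)[:300]
a=cv2.resize(t["p"][152:224,235:365],(780,432)[:2],interpolation=cv2.INTER_CUBIC)
cv2.imwrite("pics/crop1.png",a[:,:,::-1])
b=cv2.resize(s["p"][170:260,235:365],(780,540),interpolation=cv2.INTER_CUBIC)
cv2.imwrite("pics/crop2.png",b[:,:,::-1])
for n,q,roi in(("top",t,(235,152,365,224)),("side",s,(235,170,365,260))):
    print(n,"red",[c[:2] for c in comps(pix(q["p"],(0,140,60),(7,255,255),roi))],"yel",[c[:2] for c in comps(pix(q["p"],(23,150,90),(34,255,255),roi),50)],"green",[c[:2] for c in comps(pix(q["p"],(40,90,40),(85,255,255),roi))])
E
```

```text
top red [([276.9, 188.9], 8), ([342.6, 199.0], 77)] yel [([264.2, 185.1], 927)] green [([269.0, 172.8], 10)]
side red [([333.4, 180.6], 5), ([346.2, 184.9], 8)] yel [] green []
```

View pics/crop1.png

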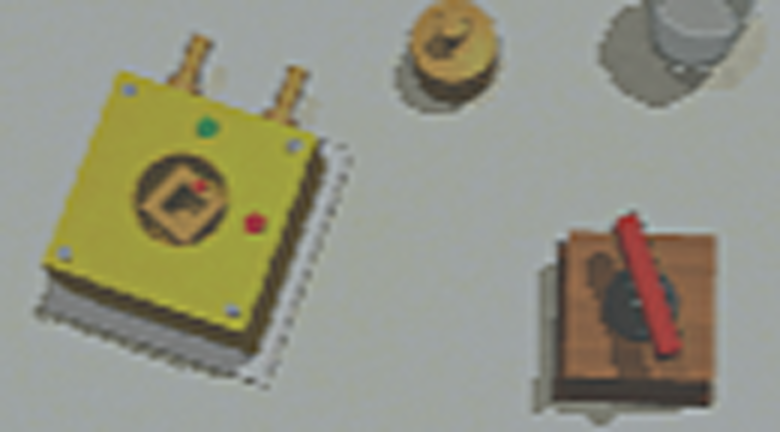

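View pics/crop2.png

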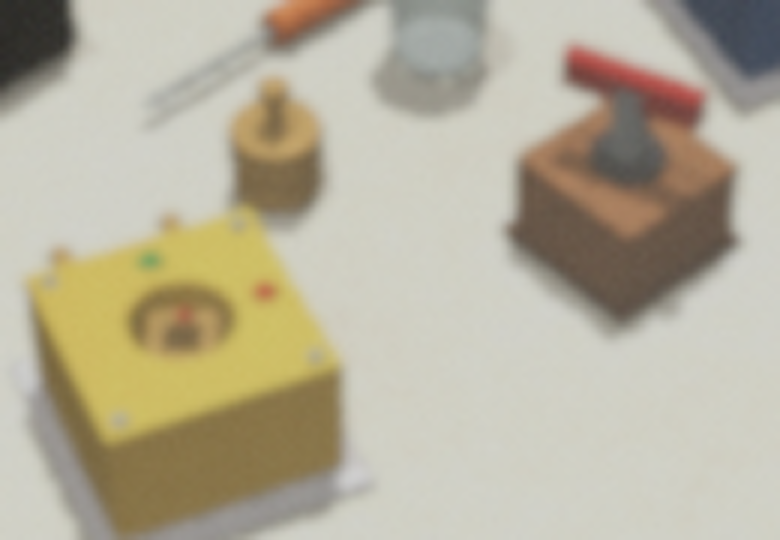

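The crops show the key in its stand. The yellow box has its green mark at crop (207,128), its red mark at (255,224), and the pointer between them at (201,186), so the valve is partly turned. Next I'll measure.

```bash
python3 - <<'E'
from h import *
t=np.load("pics/top0.npz");s=np.load("pics/side0.npz")
P=t["p"]; roi=(235,152,330,224)
m=comps(pix(P,(23,150,110),(34,255,255),roi),50)
m=max(m,key=lambda c:c[1]);M=m[2].astype(np.uint8)
cs,_=cv2.findContours(M,cv2.RETR_CCOMP,cv2.CHAIN_APPROX_NONE)
cs=sorted(cs,key=cv2.contourArea)[::-1]
W=np.array([ray("top",p,.08)[:2] for p in cs[0][:,0].astype(float)])*1000
rc=cv2.minAreaRect(W.astype(np.float32)); print("top rect mm",rc)
e=cv2.minEnclosingCircle(np.array([ray("top",p,.08)[:2] for p in cs[1][:,0].astype(float)],np.float32)*1000);print("well",e)
def both(n,q,roi):
    return 
g=lambda u,v:(235+u/6-.42,152+v/6-.42)
gs=lambda u,v:(235+u/6-.42,170+v/6-.42)
for nm,a,b in(("green",(207,128),(150,261)),("red",(255,224),(265,292)),("ptr",(201,186),(184,315)),("barA",(628,222),(575,58)),("barB",(665,350),(694,108))):
    z={"ptr":.068,"green":.08,"red":.08}.get(nm,.122)
    print(nm,two(g(*a),gs(*b)).round(4),ray("top",g(*a),z).round(4),ray("side",gs(*b),z).round(4))
# bar by mask, top
k=max(comps(pix(P,(0,140,60),(7,255,255),(320,180,365,224))),key=lambda c:c[1])
ys,xs=np.nonzero(k[2]);B=np.array([ray("top",(x,y),.120)[:2] for x,y in zip(xs,ys)],np.float32)*1000
rb=cv2.minAreaRect(B);print("bar",rb,B.mean(0), cv2.fitLine(B,cv2.DIST_L2,0,.01,.01).ravel())
# stand top by mask
h=cv2.cvtColor(P,cv2.COLOR_RGB2HSV); print(h[194,332],h[212,345],h[216,340])
wm=pix(P,(0,80,95),(14,230,255),(322,185,362,222))
c,_=cv2.findContours(cv2.morphologyEx(wm,cv2.MORPH_CLOSE,np.ones((3,3))),cv2.RETR_EXTERNAL,cv2.CHAIN_APPROX_NONE);c=max(c,key=cv2.contourArea)
print("stand px",cv2.boundingRect(c))
for a in((570,233),(716,233),(716,382),(562,378)): print(ray("top",g(*a),.06).round(4))
D=t["d"];print("well depth box",D[186,265],D[175,262])
E
```

```text
top rect mm ((556.5230102539062, 228.970703125), (119.48267364501953, 118.69159698486328), 69.43119049072266)
well ((557.3040771484375, 228.71128845214844), 31.345502853393555)
green [0.5983 0.2153 0.0801] [0.5977 0.2149 0.08  ] [0.5989 0.2154 0.08  ]
red [0.5427 0.1882 0.0791] [0.5415 0.1874 0.08  ] [0.5428 0.1891 0.08  ]
ptr [0.5679 0.2201 0.0674] [0.5671 0.2195 0.068 ] [0.568  0.2207 0.068 ]
barA [ 0.5306 -0.0194  0.1147] [ 0.5292 -0.0187  0.122 ] [ 0.5248 -0.0129  0.122 ]
barB [ 0.4615 -0.0364  0.1128] [ 0.4586 -0.0364  0.122 ] [ 0.4559 -0.0277  0.122 ]
bar ((495.41632080078125, -29.289554595947266), (75.73409271240234, 11.360255241394043), 16.41217613220215) [494.87662  -28.677065] [ 9.5908737e-01  2.8311026e-01  4.9487650e+02 -2.8677073e+01]
[ 13 123 143] [ 12 103 111] [18 39 66]
stand px (329, 188, 25, 28)
[0.538  0.0104 0.06  ]
[ 0.5366 -0.0728  0.06  ]
[ 0.4508 -0.0695  0.06  ]
[0.4545 0.0169 0.06  ]
well depth box 1.2578411 1.2278662
```

```bash
cat >> h.py <<'E'
from scipy.spatial.transform import Rotation as Ro
def down(deg):  # tool z down, tool x at yaw deg
    a=np.radians(deg);return Ro.from_matrix(np.array([[np.cos(a),np.sin(a),0],[np.sin(a),-np.cos(a),0],[0,0,-1]])).as_quat()
KEY=np.array([.4955,-.0287,.111]);BOX=np.array([.557,.2292])
UP=.015  # TCP above bar centre
E
python3 - <<'E'
from h import *
for base in(0,180):
    print(base,"stand",r.solve_ik([*KEY[:2],.25],down(16+base)))
    for a in(49,-31,-41,-121,139,59):
        q=r.solve_ik([*BOX,.26],down(a+base));print(a+base,None if q is None else np.round(q,2))
E
```

```text
0 stand [-2.12400798e-01  2.95073216e-01  1.61074237e+00 -4.44089210e-16
  1.23577706e+00  1.07914285e+00]
49 [ 0.26  0.48  1.29 -0.    1.37  0.98]
-31 [ 0.26  0.48  1.29 -0.    1.37  2.38]
-41 [ 0.26  0.48  1.29 -0.    1.37  2.55]
-121 [ 0.26  0.48  1.29 -0.    1.37 -2.34]
139 [ 0.26  0.48  1.29 -0.    1.37 -0.59]
59 [ 0.26  0.48  1.29 -0.    1.37  0.8 ]
180 stand [-2.12400798e-01  2.95073216e-01  1.61074237e+00 -4.44089210e-16
  1.23577706e+00 -2.06244981e+00]
229 [ 0.26  0.48  1.29 -0.    1.37 -2.16]
149 [ 0.26  0.48  1.29 -0.    1.37 -0.77]
139 [ 0.26  0.48  1.29 -0.    1.37 -0.59]
59 [ 0.26  0.48  1.29 -0.    1.37  0.8 ]
319 [ 0.26  0.48  1.29 -0.    1.37  2.55]
239 [ 0.26  0.48  1.29 -0.    1.37 -2.34]
```

```bash
python3 - <<'E'
from h import *
o=down(16.4)
r.reach([*KEY[:2],.22],o)
r.move_straight([*KEY[:2],KEY[2]+UP],speed=.12,max_force=15)
print(r.read_state()["eef_pos"])
command_gripper(.0,force=100)
s=r.read_state();print(s["grip_width"],s["grip_force"],s["contact_force"],s["time_s"])
r.move_straight([*KEY[:2],.245],speed=.12)
s=r.read_state();print(s["grip_width"],s["contact_force"],s["torque"],s["time_s"])
r.reach([BOX[0],BOX[1],.275],down(49))
s=r.read_state();print(s["eef_pos"],s["grip_width"],s["time_s"])
out=[]
for n,(x,y,w,h) in(("top",(215,130,110,90)),("side",(210,120,110,150))):
    p,d=optics.get_image(n); np.savez(f"pics/{n}1.npz",p=p,d=d)
    c=p[y:y+h,x:x+w] ; out.append(cv2.resize(c,None,fx=440/w if 0 else 3.6,fy=3.6,interpolation=cv2.INTER_CUBIC))
H=max(a.shape[0] for a in out);out=[cv2.copyMakeBorder(a,0,H-a.shape[0],0,0,0) for a in out]
cv2.imwrite("pics/over1.png",np.hstack(out)[:,:,::-1])
E
```

```text
[ 0.49596523 -0.02892049  0.126589  ]
0.012724298395218714 98.15797805786133 [-0.98630897  2.40770896  5.97220272] 3.675
0.012655940597762093 [ 0.59477263  0.2634377  -2.36411719] [-0.04523293 -0.01069306  0.01961702] 4.8167
[0.5569661  0.22799744 0.27454751] 0.013164098642901986 5.8583
```

View pics/over1.png

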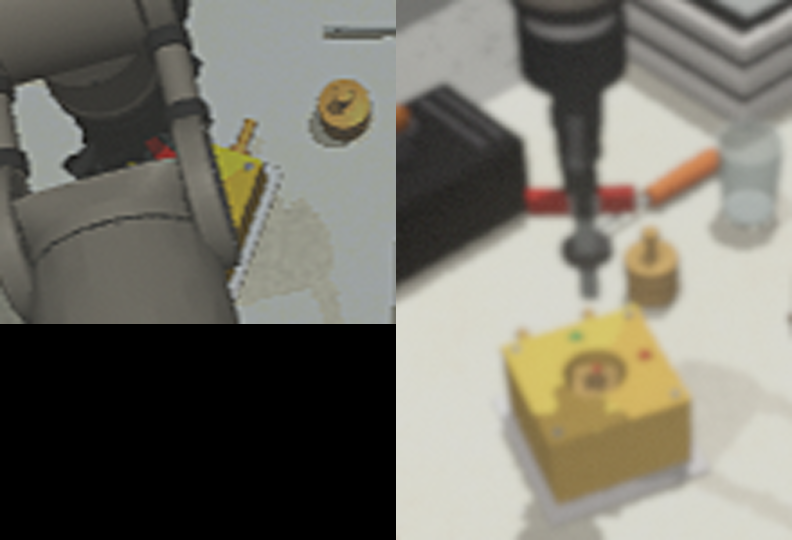

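The key hangs straight in the gripper above the yellow box. In the side view its foot is at full-image (264,202) and the well at (265,223). I'll check the foot's position with a ray, then lower it with a force limit.

```bash
python3 - <<'E'
from h import *
s=r.read_state()["eef_pos"]
print("foot",ray("side",(210+196/3.6-.4,120+295/3.6-.4),s[2]-.111).round(4),"tcp",s.round(4))
print("well",ray("side",(210+198/3.6-.4,120+370/3.6-.4),.08).round(4))
Z=lambda depth:.068-depth+.096+UP
r.move_straight([*BOX,Z(-.004)],down(49),speed=.1,max_force=15)
hit=r.move_straight([*BOX,Z(.030)],down(49),speed=.03,max_force=12)
s=r.read_state();print(hit,s["eef_pos"].round(4),"depth",(.179-s["eef_pos"][2]).round(4),s["contact_force"].round(1),s["torque"].round(2),s["time_s"])
E
```

```text
foot [0.557  0.2277 0.1639] tcp [0.5572 0.2275 0.2749]
well [0.5592 0.23   0.08  ]
False [0.5571 0.2293 0.1494] depth 0.0296 [-0.1 -0.   2. ] [-0.06  0.18  0.01] 8.3083
```

```bash
python3 - <<'E'
from h import *
p=[*BOX,.1505]
for a in(34,19,4,-11,-21,-26,-30,-34,-38,-42):
    r.reach(p,down(a));s=r.read_state()
    print(a,s["eef_pos"].round(4),s["contact_force"].round(1),s["torque"].round(3),round(s["time_s"],2))
    if abs(s["torque"][2])>.9: break
r.hold(.3)
p_,d=optics.get_image("side");cv2.imwrite("pics/turn.png",cv2.resize(p_[150:280,220:320],None,fx=4.5,fy=4.5,interpolation=cv2.INTER_CUBIC)[:,:,::-1])
E
```

```text
34 [0.557  0.2291 0.1503] [ 0.7 -0.  -3.1] [-0.087 -0.054  0.009] 8.67
19 [0.5568 0.2292 0.1503] [-0.2 -0.4 -3.4] [ 0.112  0.092 -0.032] 9.03
4 [0.5568 0.2293 0.1504] [-0.6  0.6 -2.8] [0.203 0.145 0.016] 9.38
-11 [0.5568 0.2294 0.1504] [-1.1  1.3 -4.4] [0.418 0.237 0.014] 9.74
-21 [0.5569 0.2294 0.1505] [-1.   2.7 -4.4] [ 0.598  0.25  -0.038] 10.03
-26 [0.5569 0.2294 0.1505] [-1.8  2.6 -3.8] [0.764 0.244 0.024] 10.28
-30 [0.557  0.2294 0.1505] [-0.8  3.1 -4.2] [ 0.777  0.213 -0.011] 10.53
-34 [0.557  0.2294 0.1505] [-2.1  3.6 -4.3] [0.953 0.255 0.292] 10.78
-38 [0.557  0.2296 0.1505] [-1.4  4.9 -5.5] [1.118 0.253 0.768] 11.03
-42 [0.557  0.2297 0.1505] [-0.7  5.2 -4.9] [1.124 0.168 1.214] 11.28
```

View pics/turn.png

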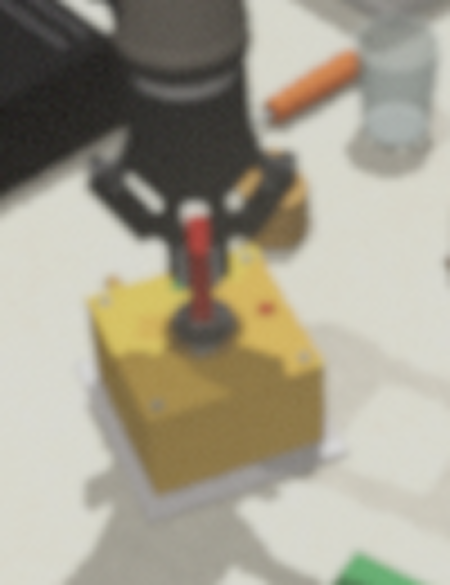

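The collar is down over the well, and the moment about the key climbed from -34° to 1.2 N m at -42°, so the valve is at its stop. I'll ease back into the play, draw the key out and return it to the stand.

```bash
python3 - <<'E'
from h import *
r.reach([*BOX,.1505],down(-27))
s=r.read_state();print(s["contact_force"].round(1),s["torque"].round(3))
hit=r.move_straight([*BOX,.275],speed=.08,max_force=25)
s=r.read_state();print(hit,s["eef_pos"].round(4),s["grip_width"])
r.reach([*KEY[:2],.245],down(16.4))
r.hold(.2)
p,d=optics.get_image("side");np.savez("pics/side2.npz",p=p);a=cv2.resize(p[130:250,250:400],None,fx=4,fy=4,interpolation=cv2.INTER_CUBIC)
cv2.imwrite("pics/back.png",cv2.hconcat([a[:,:,::-1].copy(),]))
b=cv2.resize(p[195:265,230:300],None,fx=3,fy=3,interpolation=cv2.INTER_CUBIC)
b=cv2.copyMakeBorder(b,0,a.shape[0]-b.shape[0],0,0,0);cv2.imwrite("pics/back.png",np.hstack([a[:, :580],b])[:,:,::-1])
s=r.read_state();print(s["eef_pos"].round(4),s["time_s"])
E
```

```text
[-1.   1.8 -2.7] [0.573 0.212 0.038]
False [0.5568 0.2291 0.2744] 0.013078619476588916
[ 0.4958 -0.028   0.245 ] 15.0833
```

View pics/back.png

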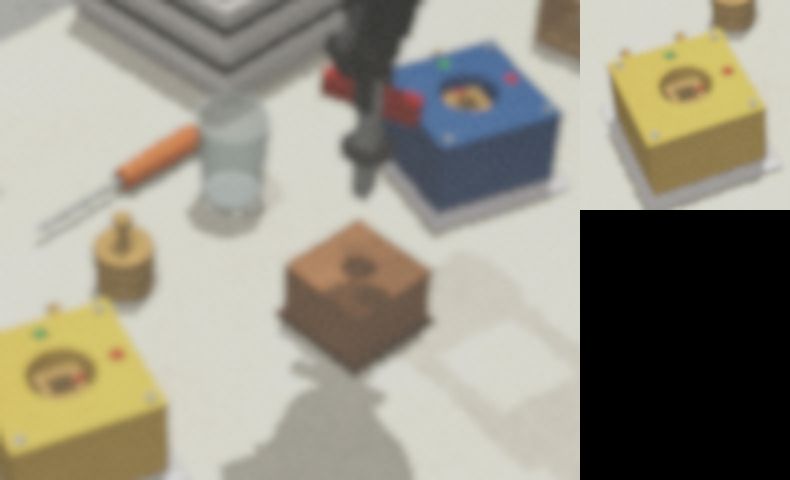

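The key is still upright, with its foot at crop (362,195). The stand hole is at (358,267), and the yellow box's pointer at (80,378) now points towards the red mark. I'll check both by ray and insert.

```bash
python3 - <<'E'
from h import *
S=lambda u,v:(250+u/4-.4,130+v/4-.4)
pt=ray("side",S(80,378),.068);print("ptr",pt.round(4),"angle",np.degrees(np.arctan2(pt[1]-.2296,pt[0]-.558)))
print("hole",ray("side",S(358,267),.06).round(4),"foot",ray("side",S(362,196),.134).round(4))
z=.111+UP
r.move_straight([*KEY[:2],z+.05],speed=.12)
r.move_straight([*KEY[:2],z+.006],speed=.08,max_force=12)
hit=r.move_straight([*KEY[:2],z-.002],speed=.02,max_force=6)
s=r.read_state();print(hit,s["eef_pos"].round(4),s["contact_force"].round(1),s["torque"].round(2),s["time_s"])
E
```

```text
ptr [0.5528 0.217  0.068 ] angle -112.35832908797116
hole [ 0.4959 -0.0264  0.06  ] foot [ 0.4969 -0.0259  0.134 ]
True [ 0.4959 -0.0286  0.1264] [-0.2  0.8  5.5] [ 0.08  0.05 -0.04] 16.8667
```

```bash
python3 - <<'E'
from h import *
command_gripper(.06,force=20)
p=r.read_state()["eef_pos"]
r.move_straight([p[0],p[1],.25],speed=.12)
r.reach([.35,-.35,.3],down(16.4)); r.hold(.3)
out=[]
for n,(x,y,w,h) in(("top",(235,130,190,95)),("side",(235,140,190,130))):
    q,d=optics.get_image(n);out.append(cv2.resize(q[y:y+h,x:x+w],None,fx=2.6 if 0 else 2.6,fy=2.6,interpolation=cv2.INTER_CUBIC))
    if n=="top":
        k=comps(pix(q,(0,140,60),(7,255,255),(320,180,365,224)));print([c[:2] for c in k])
cv2.imwrite("pics/end.png",np.vstack(out)[:,:,::-1]);print(r.read_state()["time_s"])
E
```

```text
[([342.6, 199.1], 80)]
20.3
```

View pics/end.png

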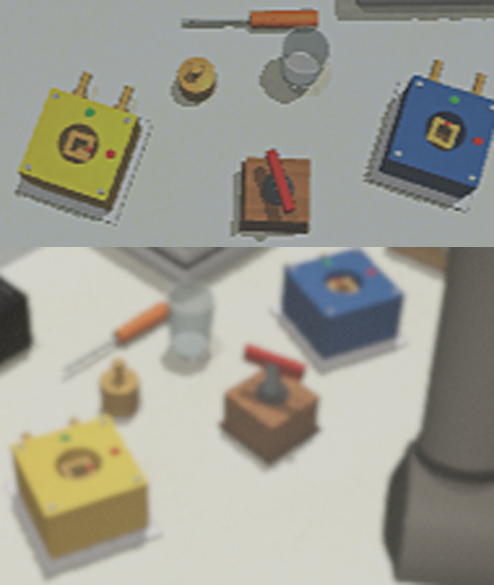

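The key is back upright in the stand: its bar centroid is at (342.6,199.1), against (342.6,199.0) at the start. The gas pointer is at the red mark and nothing else has moved.

```bash
python3 -c "
from workcell import r
print(r.finish_job())"
```

```text
the job is handed in; nothing more can be done
None
```

I turned the gas valve to its stop, put the key back fully home in its stand and released it, and handed the job in at about 20 s; the hand-in call returned no verdict.

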